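# Put the die and the rook away under the sound bar

### The arm

A 6-joint arm with a two-finger parallel gripper is mounted at the origin on the work surface. World frame = base frame: x ahead of the robot, y to its left, z up, the work surface at z = 0. Lengths are in m, angles in rad, forces in N, time in s.
With the tool pointing down it reaches from about 0.3 to 0.85 m from the base axis. Payload 4.2 kg.
Tool frame: the origin (TCP) lies on the centre line of the jaws, within the pads' length; the fingertips stand 17 mm ahead of it and the grasp point (between the pads) lies 2 mm behind it; z points along the fingers, y is the line along which they close (so a half turn about z gives the same grasp; the last joint's range is limited). The gripper opens to 91 mm and grips with 3 to 60 N. Pads are 32 mm wide; open, the fingers measure 118 mm over their backs; the gripper's body (76 mm by 178 mm) begins 60 mm behind the grasp point.
Start: joints at [-1.206, 0.32, 1.565, -0, 1.257, -0.02], TCP at [0.216, -0.533, 0.231] pointing down, gripper open.
Joint ranges: [-3.11, 3.11], [-0.84, 2.01], [0.21, 2.61], [-1.34, 4.49], [0.05, 2.63], [-2.56, 2.56]. Speed limits (rad/s): [2.57, 2.57, 3.14, 3.14, 3.14, 3.14].

### API

Orientations are given as a unit quaternion [x, y, z, w].
In Python, from cell import * gives the robot as it stands.
- The arm moves only by the tool step_arm, never from a script. Its argument "motion" is a list of rows, each a list of 2 entries, a list of its own where there are three numbers: the shift along the tool's x, y, z in m, then the turn, a rotation vector about the tool's x, y, z in rad. In form: [[[dx, dy, dz], [ax, ay, az]], ...]. A call has 1 to 20 rows; each row is the pose to reach, as a shift and turn from the pose commanded when the call began, along the tool's axes at that moment; what a row does not reach only later rows make up. A row lasts 1/10 s, in which the tool goes at most 50 mm and 8.59 degrees, less where a joint would pass 70% of its speed; a pose out of reach is approached as far as the arm can. A call with a gripper value outside its range is refused whole. "grip" is the opening, from -1 (shut) to 1 (fully open), set as the call begins (left out, the last holds). The fingers move at their own pace and stop on an object; "newtons" is the grip in N (left out, the last holds). Time passes only in rows, so rows that repeat a pose let the fingers close. It gives the time, the measured TCP pose, the force, the opening and the grip force at its end, in the units of the state.
- get_obs(): the state, without advancing time (a new reading comes with each control period).
- read_camera(name): name is "side" or "top" or "wrist"; returns (picture, depth): 480x640x3 uint8, red, green, blue; 480x640 float32, m along the optical axis (not along the pixel's ray), 0 where there is no reading.
- get_calibration(name): a dict with "mtx" (3x3 intrinsics, pixels), "rvec" (rotation vector, rad) and "tvec" (3), from world to camera coordinates, as OpenCV has them. Camera axes: x right, y down, z forward; pixel columns grow to the right and rows downward; lengths in m; the calibration is good to about 2 mm. The wrist camera is an equidistant fisheye: a pixel r from the principal point sees the ray r / f radians off the axis. A picture is of the moment at which its call begins: read the wrist's pose just before it. get_calibration takes no time and is no camera call; for the wrist camera it gives the pose at the moment of the call.
- close_job(): hands the job in; it is judged then, once.
Trained networks look in the newest picture that a camera, given by its name, has taken for a name from the list of things; names that differ only in an ending like _2 or _b are one class to them, and where a whole thing is asked for, a point or a joint stands for the part that bears it (a point fixed in the world has none). Each returns a list of dicts, best first, with "p" (0 to 1); they miss things now and then, are a little off and sometimes report something else, mostly with a low value. They report only what shows in the picture. A call takes as long as a camera call. They do not tell look-alikes from the thing itself.
- recognise(camera, label): "xy" ([column, row] in pixels, amid what is visible of it).
The state is a dict: "time_s": time; "q": joint angles; "joint_vel": joint speeds; "effort": joint torques, N m; "position": TCP position; "ee_rot": TCP orientation; "wrist_force": force on the tool from outside, world axes, zero at the start; "moment": the same for the moment, N m; "grip_width": opening from 0.0 (shut) to 1.0 (fully open); "gripper_force": force on a finger pad.
Only numpy, scipy, OpenCV 4.12 (cv2) and the standard library are available. Lean on these libraries where they do the work, as an engineer would, in place of code of your own. Each camera call takes 0.05 s, during which the arm holds its last target. There are 200 camera calls.

### The job

Put the game away: the die goes into the square wooden box and the rook into the round ceramic pot, both standing half under the glass shelf that carries the sound bar. Let each piece down gently until you feel it touch the cork inside before letting go (do not let it fall, do not press hard: the cork stands at a different height each time), do not bump the shelf or sound bar, and leave everything else where it is.

Things in the scene. Friction and masses are not known exactly. Their poses are not given: they have to be found in the camera images.
- die: white die with black pips, a 26 mm cube, lying on the console. Origin: centre of the underside as it lies at the start; z up, x and y along the cube's edges
- die_center (a point): centre of the die, 13 mm above its underside
- rook: small pale wooden rook (chess tower), standing, 36 mm high: foot 28 mm across and 6 mm high, stem 18 mm across, crown 24 mm across from 22 to 36 mm height. Origin: centre of its underside, z up along its axis
- rook_center (a point): middle of the rook, on its axis 18 mm above its underside
- dice_box: fixed open wooden dice box, outside 96 mm (its x) by 116 mm (its y) and 62 mm high, walls 6 mm. Origin: centre of its underside on the console. Its floor is a cork pad, 8 to 44 mm above the console; the pad's height differs each time and is not measured
- pot: fixed open round ceramic pot, 108 mm across outside, walls 5 mm, 62 mm high. Origin: centre of its underside on the console. Its floor is a cork pad, 8 to 44 mm above the console; the pad's height differs each time, independently of the box, and is not measured
- riser: fixed glass shelf on legs, 240 mm (its x) by 780 mm (its y), underside 155, top 165 mm above the console. Origin: on the console below its centre; front edge at its x = -120 mm, over the box and pot some 6 to 13 mm on the robot's side of their centres. On it a sound bar, 620 mm along y, x = -100 to -15 mm, top at 217 mm. It blocks an upright tool: the tool must lean
- coaster: round ceramic coaster, 90 mm across and 8 mm thick, lying flat between the two game pieces. A bystander; origin: centre of its underside
- paperweight: domed blue glass paperweight, 56 mm across and 41 mm high, standing between the box and the pot. A bystander; origin: centre of its underside
- remote: flat silver remote control, 160 x 42 x 16 mm, long along its x. A bystander; origin: centre of its underside
- mug: ceramic mug, 76 mm across, 80 mm high, handle towards its +y. A bystander; origin: centre of its underside
- clip: grey plastic spring clip, about 62 x 25 x 14 mm. A bystander; origin: centre of its underside
- candle: glass candle jar with a metal lid, 60 mm across, 55 mm high. A bystander; origin: centre of its underside
Things that resemble listed ones, but are neither listed nor needed, are in the scene too. What is meant by the rook is not blue, and is the smaller of those in its own colour.

How it is judged:
By the outcome, as a careful person would: the job done as asked, in the order asked, and still so for the second after the job is handed in, with the robot touching nothing.
It also fails if it takes over 56 s, if anything falls off the work surface, if the arm or the gripper's body presses on something with over 40 N, if the wrist force passes 120 N, or if a joint passes its speed limit or range.

## Working session

There is one attempt and no reset: what is moved stays moved. The work goes in short steps, Python scripts to look and compute and a tool call to move; the robot and the scene stay as the last step left them, time stands still between calls to the robot, and variables do not carry over. Pictures are saved under pics/ and viewed, at most 10 in all, crops included, and the job is handed in when it is done.

Besides the shell and the picture viewer there is one more tool, called after "Emit:" as name(argument=value, ...) on one line, values as JSON. step_arm: Moves the arm, as the interface text tells. Its arguments: {"type":"object","properties":{"motion":{"type":"array","items":{"type":"array"}},"grip":{"type":"number"},"newtons":{"type":"number"}},"required":["motion"]}

```bash
mkdir -p pics; ls
cat > h.py <<'E'
from cell import *
import numpy as np, cv2
from scipy.spatial.transform import Rotation as R
def cal(n):
    c=get_calibration(n); return np.array(c["mtx"],float),R.from_rotvec(np.array(c["rvec"],float).ravel()),np.array(c["tvec"],float).ravel()
def cloud(n,depth,K,Rc,t):
    v,u=np.mgrid[0:480,0:640].astype(float)
    x=(u-K[0,2])/K[0,0]; y=(v-K[1,2])/K[1,1]
    if n=="wrist":
        r=np.hypot(x,y)+1e-9; s=np.tan(r)/r; x,y=x*s,y*s
    P=np.stack([x*depth,y*depth,depth],-1)-t
    return Rc.inv().apply(P.reshape(-1,3)).reshape(480,640,3)
def proj(n,p):
    K,Rc,t=cal(n); q=Rc.apply(p)+t; return (K@(q/q[...,2:]).T).T[...,:2]
E
python3 - <<'E'
from h import *
for n in("side","top"):
    K,Rc,t=cal(n); im,d=read_camera(n); cv2.imwrite(f"pics/{n}0.png",im[...,::-1])
    P=cloud(n,d,K,Rc,t); np.save(n+"0.npy",P)
    print(n,"cam at",Rc.inv().apply(-t).round(3))
    for l in ["die","rook","dice_box","pot","riser","coaster","paperweight","remote","mug","clip","candle"]:
        for r in recognise(n,l)[:4]:
            u,v=[int(round(a)) for a in r["xy"]]
            print(l,round(r["p"],2),u,v,P[min(v,479),min(u,639)].round(3))
print(get_obs())
E
```

```text
pics
side cam at [0.35  0.61  0.749]
die 0.73 342 332 [0.466 0.156 0.025]
rook 0.86 374 212 [ 0.495 -0.152  0.048]
rook 0.67 399 234 [ 0.429 -0.128  0.025]
rook 0.55 430 240 [ 0.361 -0.127  0.032]
dice_box 0.56 235 309 [0.677 0.171 0.012]
pot 0.58 294 220 [ 0.656 -0.075  0.038]
riser 0.75 168 252 [0.733 0.234 0.217]
coaster 0.78 375 280 [0.445 0.005 0.011]
paperweight 0.55 265 263 [0.664 0.061 0.034]
remote 0.59 432 176 [ 0.401 -0.369  0.016]
mug 0.88 329 448 [0.422 0.35  0.004]
mug 0.72 400 232 [ 0.427 -0.127  0.032]
clip 0.88 274 395 [0.538 0.3   0.002]
candle 0.64 384 171 [ 0.512 -0.306  0.047]
top cam at [ 0.414 -0.009  0.955]
die 0.62 249 299 [0.466 0.149 0.026]
die 0.45 233 214 [0.654 0.19  0.011]
rook 0.79 399 281 [ 0.497 -0.163  0.051]
rook 0.54 388 316 [ 0.426 -0.14   0.039]
rook 0.45 385 348 [ 0.362 -0.132  0.035]
dice_box 0.79 236 214 [0.653 0.183 0.013]
pot 0.74 355 213 [ 0.645 -0.077  0.039]
pot 0.56 145 326 [0.413 0.374 0.003]
riser 0.88 296 131 [0.753 0.038 0.217]
coaster 0.55 317 307 [0.448 0.007 0.01 ]
paperweight 0.83 299 204 [0.667 0.043 0.04 ]
remote 0.86 495 328 [ 0.399 -0.367  0.014]
mug 0.81 146 327 [0.41  0.37  0.008]
clip 0.63 180 266 [0.541 0.306 0.001]
candle 0.69 474 270 [ 0.517 -0.317  0.057]
{'time_s': 1.2, 'q': array([-1.20597573e+00,  3.19608440e-01,  1.56446134e+00,  4.19155311e-05,
        1.25738352e+00, -2.00479111e-02]), 'joint_vel': array([-0.00025518,  0.00106786, -0.00078186,  0.00229936,  0.00045467,
        0.00121056]), 'effort': array([ 2.03408010e-03, -4.12358272e+01, -2.32232755e+01,  7.25881546e-02,
        3.75686015e-02, -2.18448491e-05]), 'position': array([ 0.21587721, -0.53297897,  0.23098613]), 'ee_rot': array([9.81542828e-01, 1.91242441e-01, 3.15938708e-05, 6.52250155e-05]), 'wrist_force': array([0.30503375, 0.5619272 , 0.18577129]), 'moment': array([ 0.01803258,  0.01032603, -0.01896417]), 'gripper_force': 0.0, 'grip_width': 0.9996358240743534}
```

View pics/side0.png

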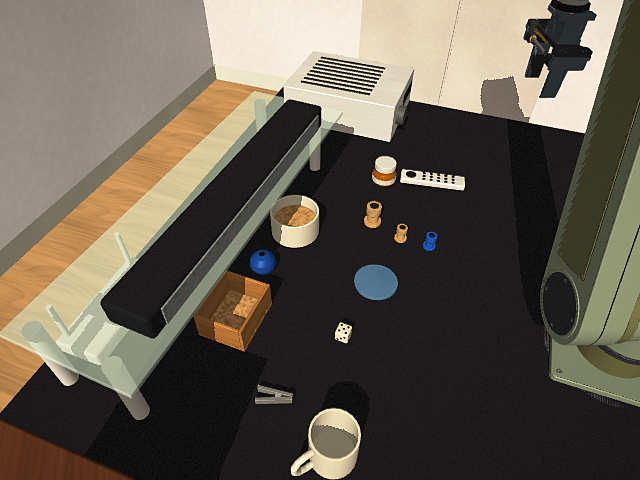

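View pics/top0.png

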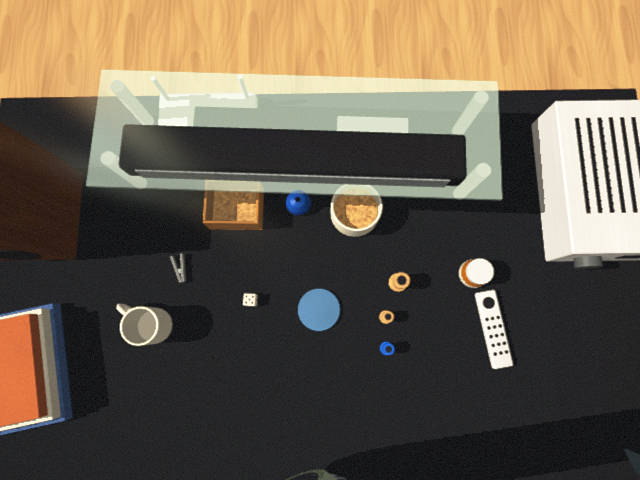

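Run:
```python
from h import *
S=np.load("side0.npy").reshape(-1,3);T=np.load("top0.npy").reshape(-1,3)
def sel(P,c,r,z0,z1): return P[(np.abs(P[:,0]-c[0])<r)&(np.abs(P[:,1]-c[1])<r)&(P[:,2]>z0)&(P[:,2]<z1)]
def rect(q): 
    (c,s,a)=cv2.minAreaRect((q[:,:2]*1000).astype(np.float32)); return np.round(c,1),np.round(s,1),round(a,1)
def circ(q,r0=None):
    from scipy.optimize import least_squares
    f=least_squares(lambda p:np.hypot(q[:,0]-p[0],q[:,1]-p[1])-p[2],[*q[:,:2].mean(0),.03],loss="soft_l1",f_scale=.001); return f.x.round(4)
for n,P in(("side",S),("top",T)):
    print(n)
    g=sel(P,(.45,.08),.03,-.02,.02);print("table z",np.median(g[:,2]))
    q=sel(P,(.466,.152),.03,.02,.035);print("die",len(q),rect(q),np.median(q[:,2]))
    q=sel(P,(.466,.152),.03,.008,.035);print("die all",len(q),rect(q))
    q=sel(P,(.427,-.13),.028,.031,.045);print("rook top",len(q),q.mean(0).round(4),rect(q),np.percentile(q[:,2],[50,95]))
    q=sel(P,(.427,-.13),.028,.008,.045);print("rook all",len(q),rect(q))
    q=sel(P,(.66,.18),.08,.056,.07);print("box rim",len(q),rect(q),"x",np.percentile(q[:,0],[1,99]),"y",np.percentile(q[:,1],[1,99]))
    q=sel(P,(.65,-.08),.08,.056,.07);print("pot rim",len(q),circ(q),np.median(q[:,2]),"x",np.percentile(q[:,0],[1,99]),"y",np.percentile(q[:,1],[1,99]))
    q=sel(P,(.65,.18),.03,-.01,.05);print("box floor",np.percentile(q[:,2],[10,50,90]))
    q=sel(P,(.65,-.08),.03,-.01,.055);print("pot floor",np.percentile(q[:,2],[10,50,90]))
    for y in(.25,.18,.05,-.08,-.2):
        q=sel(P,(.7,y),.12,.14,.25);q=q[np.abs(q[:,1]-y)<.01]
        print("riser y",y,"all xmin",q[:,0].min().round(3),"bar xmin",q[q[:,2]>.19][:,0].min().round(3) if (q[:,2]>.19).any() else None, "bar xmax",q[q[:,2]>.19][:,0].max().round(3) if (q[:,2]>.19).any() else None)
K,Rc,t=cal("top")
im=cv2.imread("pics/top0.png");a=cv2.resize(im[150:370,170:430],None,fx=3,fy=2.7,interpolation=cv2.INTER_CUBIC)[:, :800];cv2.imwrite("pics/topc.png",a)
```

```text
side
table z -0.00017989852482463628
die 190 (array([465.7, 149. ]), array([27.3, 26.1]), 86.4) 0.025055713478466052
die all 244 (array([465.7, 149. ]), array([27.3, 26.1]), 86.4)
rook top 77 [ 0.4263 -0.1382  0.0356] (array([ 426.1, -139. ]), array([22.7, 23.7]), 30.8) [0.03576907 0.03740835]
rook all 140 (array([ 425.8, -139.3]), array([24.6, 23. ]), 35.9)
box rim 749 (array([668.6, 184.2]), array([118.1,  95.4]), 87.6) x [0.62161547 0.71664047] y [0.12619859 0.24201431]
pot rim 344 [ 0.6557 -0.078   0.0512] 0.06072287585190954 x [0.60301825 0.70354486] y [-0.13179094 -0.02518129]
box floor [0.00689509 0.01205549 0.03786556]
pot floor [0.03520044 0.03678986 0.03820964]
riser y 0.25 all xmin 0.665 bar xmin 0.682 bar xmax 0.77
riser y 0.18 all xmin 0.662 bar xmin 0.678 bar xmax 0.766
riser y 0.05 all xmin 0.655 bar xmin 0.672 bar xmax 0.76
riser y -0.08 all xmin 0.649 bar xmin 0.665 bar xmax 0.752
riser y -0.2 all xmin 0.644 bar xmin 0.659 bar xmax 0.748
top
table z -2.665608790377596e-05
die 153 (array([465.7, 149.5]), array([25.6, 25.3]), 89.0) 0.02592421588741919
die all 164 (array([465.7, 149.2]), array([26.2, 25.3]), 89.1)
rook top 106 [ 0.4254 -0.138   0.0362] (array([ 425.4, -137.9]), array([21.3, 22.4]), 89.2) [0.03591878 0.03900292]
rook all 114 (array([ 425.4, -138.1]), array([22.3, 22.3]), 49.0)
box rim 361 (array([656.1, 185.1]), array([116.4,  70.6]), 88.8) x [0.62069281 0.69060663] y [0.12719849 0.24268731]
pot rim 250 [ 0.6548 -0.0779  0.0511] 0.0615421352247785 x [0.60189864 0.67831435] y [-0.13089897 -0.02566032]
box floor [0.00915936 0.01205458 0.02530291]
pot floor [0.03474183 0.03693744 0.03903959]
riser y 0.25 all xmin 0.664 bar xmin 0.681 bar xmax 0.768
riser y 0.18 all xmin 0.66 bar xmin 0.678 bar xmax 0.764
riser y 0.05 all xmin 0.655 bar xmin 0.671 bar xmax 0.758
riser y -0.08 all xmin 0.648 bar xmin 0.665 bar xmax 0.75
riser y -0.2 all xmin 0.643 bar xmin 0.658 bar xmax 0.745
```

View pics/topc.png

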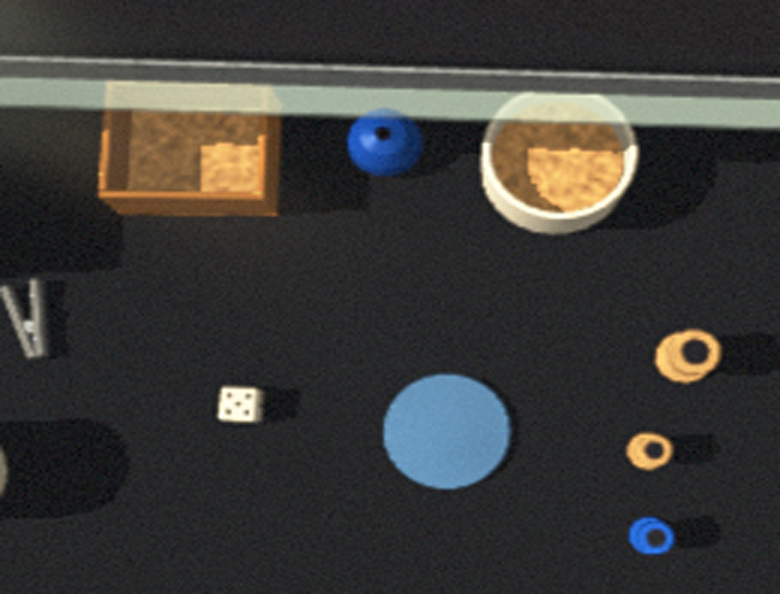

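```bash
cat > go.py <<'E'
from h import *
def tool(tilt=35,yaw=-2.5):
    t=np.radians(tilt);c,s=np.cos(t),np.sin(t)
    return R.from_euler("z",yaw,degrees=True)*R.from_matrix(np.array([[c,0,s],[0,-1,0],[s,0,-c]]))
def rel(*ps,tilt=35,yaw=-2.5):
    o=get_obs();Q=R.from_quat(o["ee_rot"]);p0=o["position"]
    print("t",round(o["time_s"],2),"pos",p0.round(4),"F",o["wrist_force"].round(2),"g",round(o["grip_width"],3),round(o["gripper_force"],1))
    for p in ps: print(p,"->",Q.inv().apply(np.array(p)-p0).round(4).tolist(),(Q.inv()*tool(tilt,yaw)).as_rotvec().round(4).tolist())
E
python3 -c "
from go import *
print(tool().as_matrix().round(3))
rel((.40,-.15,.22),(.464,.149,.12))"
```

```text
[[ 0.818 -0.044  0.573]
 [-0.036 -0.999 -0.025]
 [ 0.574  0.    -0.819]]
t 1.2 pos [ 0.2159 -0.533   0.231 ] F [0.31 0.56 0.19] g 1.0 0.0
(0.4, -0.15, 0.22) -> [0.3144, -0.2858, 0.011] [-0.1307, 0.6013, 0.415]
(0.464, 0.149, 0.12) -> [0.486, -0.539, 0.1109] [-0.1307, 0.6013, 0.415]
```

Emit:
step_arm(motion=[[[0.03,-0.03,0],[-0.01,0.06,0.04]],[[0.06,-0.055,0],[-0.03,0.12,0.08]],[[0.09,-0.08,0],[-0.04,0.18,0.12]],[[0.12,-0.11,0],[-0.05,0.24,0.17]],[[0.155,-0.14,0],[-0.065,0.3,0.21]],[[0.19,-0.17,0.005],[-0.08,0.36,0.25]],[[0.22,-0.2,0.01],[-0.09,0.42,0.29]],[[0.25,-0.23,0.01],[-0.105,0.48,0.33]],[[0.285,-0.26,0.01],[-0.12,0.54,0.37]],[[0.3144,-0.2858,0.011],[-0.1307,0.6013,0.415]],[[0.34,-0.32,0.02],[-0.1307,0.6013,0.415]],[[0.365,-0.355,0.03],[-0.1307,0.6013,0.415]],[[0.39,-0.39,0.04],[-0.1307,0.6013,0.415]],[[0.415,-0.425,0.055],[-0.1307,0.6013,0.415]],[[0.44,-0.46,0.07],[-0.1307,0.6013,0.415]],[[0.465,-0.5,0.09],[-0.1307,0.6013,0.415]],[[0.486,-0.539,0.11],[-0.1307,0.6013,0.415]],[[0.486,-0.539,0.1109],[-0.1307,0.6013,0.415]],[[0.486,-0.539,0.1109],[-0.1307,0.6013,0.415]],[[0.486,-0.539,0.1109],[-0.1307,0.6013,0.415]]], grip=0.3, newtons=12)

```text
time_s: 3.2
position: [0.4629, 0.1067, 0.1476]
ee_rot: [0.958, -0.013, 0.287, -0.001]
wrist_force: [0.7, -1.5, 0.5]
grip_width: 0.652
gripper_force: 0.0
```

Run:
```python
from go import *
rel((.464,.149,.12),(.464,.149,.0275),(.464,.149,.028))
K,Rc,t=cal("wrist"); im,d=read_camera("wrist"); cv2.imwrite("pics/w1.png",im[...,::-1])
P=cloud("wrist",d,K,Rc,t).reshape(-1,3)
q=P[(abs(P[:,0]-.466)<.03)&(abs(P[:,1]-.149)<.03)&(P[:,2]>.02)&(P[:,2]<.035)]
print(len(q),cv2.minAreaRect((q[:,:2]*1000).astype(np.float32)) if len(q) else None)
```

```text
t 3.2 pos [0.4629 0.1067 0.1476] F [ 0.67 -1.45  0.49] g 0.652 0.0
(0.464, 0.149, 0.12) -> [-0.0154, -0.0421, 0.0235] [-0.0194, 0.0296, 0.0104]
(0.464, 0.149, 0.0275) -> [-0.0662, -0.0411, 0.1008] [-0.0194, 0.0296, 0.0104]
(0.464, 0.149, 0.028) -> [-0.0659, -0.0411, 0.1004] [-0.0194, 0.0296, 0.0104]
70 ((476.99078369140625, 144.6717529296875), (18.271442413330078, 3.0141401290893555), 85.2271728515625)
```

Emit:
step_arm(motion=[[[-0.0154,-0.0421,0.0235],[-0.0194,0.0296,0.0104]],[[-0.0154,-0.0421,0.0235],[-0.0194,0.0296,0.0104]],[[-0.0154,-0.0421,0.0235],[-0.0194,0.0296,0.0104]],[[-0.0154,-0.0421,0.0235],[-0.0194,0.0296,0.0104]]])

```text
time_s: 3.65
position: [0.4738, 0.1296, 0.1456]
ee_rot: [0.96, -0.014, 0.28, -0.009]
wrist_force: [0.1, -0.7, -0.6]
grip_width: 0.652
gripper_force: 0.0
```

Run:
```python
from go import *
rel((.464,.149,.08),(.464,.149,.0275))
K,Rc,t=cal("wrist"); im,d=read_camera("wrist"); cv2.imwrite("pics/w2.png",im[...,::-1])
print(recognise("wrist","die"))
P=cloud("wrist",d,K,Rc,t).reshape(-1,3)
q=P[(abs(P[:,0]-.466)<.03)&(abs(P[:,1]-.149)<.03)&(P[:,2]>.015)&(P[:,2]<.035)]
print(len(q),cv2.minAreaRect((q[:,:2]*1000).astype(np.float32)) if len(q) else None)
```

```text
t 3.65 pos [0.4738 0.1296 0.1456] F [ 0.08 -0.66 -0.57] g 0.652 0.0
(0.464, 0.149, 0.08) -> [-0.0441, -0.0176, 0.0502] [-0.0326, 0.0446, 0.0043]
(0.464, 0.149, 0.0275) -> [-0.0722, -0.0163, 0.0945] [-0.0326, 0.0446, 0.0043]
[{'xy': [299.5, 352.8], 'p': 0.64}]
225 ((455.0431213378906, 149.21295166015625), (25.28577423095703, 5.375941276550293), 87.75103759765625)
```

View pics/w2.png

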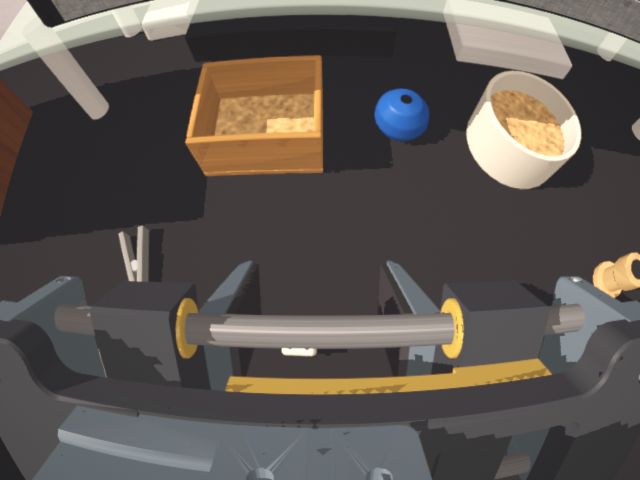

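Run:
```python
from go import *
o=get_obs();print(o["q"].round(3),o["joint_vel"].round(3),o["position"].round(4),o["ee_rot"].round(3))
Q=R.from_quat(o["ee_rot"]);K,Rc,t=cal("wrist")
print("cam in tool",Q.inv().apply(Rc.inv().apply(-t)-o["position"]).round(3))
rel((.464,.149,.08))
```

```text
[ 0.361  0.091  2.274 -0.668  0.297  2.557] [-0.001  0.001 -0.004  0.001 -0.     0.001] [0.474  0.1296 0.1457] [ 0.96  -0.014  0.28  -0.009]
cam in tool [ 0.072 -0.    -0.154]
t 3.75 pos [0.474  0.1296 0.1457] F [-0.39  0.02  0.29] g 0.654 0.0
(0.464, 0.149, 0.08) -> [-0.0443, -0.0175, 0.0503] [-0.0329, 0.0441, 0.0039]
```

```bash
cat > kin.py <<'E'
from h import *
from scipy.optimize import least_squares
qa=np.array([-1.20597573,.31960844,1.56446134,0,1.25738352,-.02004791]);pa=np.array([.21587721,-.53297897,.23098613]);Ra=R.from_quat([.981542828,.191242441,3.2e-5,6.5e-5])
def ori(q): return R.from_euler("ZYZYZ",[q[0],q[1]+q[2],q[3],q[4],q[5]])
def fk(q,p,C):
    Q=ori(q)*C; d1,L2,L3,d6=p; r=L2*np.sin(q[1])+L3*np.sin(q[1]+q[2]); z=d1+L2*np.cos(q[1])+L3*np.cos(q[1]+q[2])
    return np.array([r*np.cos(q[0]),r*np.sin(q[0]),z])+d6*Q.apply([0,0,1]),Q
C=ori(qa).inv()*Ra
LO=np.array([-3.11,-.84,.21,-1.34,.05,-2.56]);HI=np.array([3.11,2.01,2.61,4.49,2.63,2.56])
def ik(pos,Q,p,seeds=30,rng=np.random.default_rng(0)):
    out=[]
    def f(q):
        a,b=fk(q,p,C); return np.r_[a-pos,.2*(Q.inv()*b).as_rotvec()]
    for k in range(seeds):
        s=least_squares(f,rng.uniform(np.maximum(LO,-1.5),np.minimum(HI,2.6)),bounds=(LO,HI))
        if s.cost<1e-9 and not any(np.abs(s.x-o).max()<.02 for o in out): out.append(s.x)
    return out
E
cat > run.py <<'E'
from kin import *
from go import tool
o=get_obs();qb,pb,Rb=o["q"],o["position"],R.from_quat(o["ee_rot"])
print("ori err",(Rb.inv()*ori(qb)*C).magnitude(),C.as_rotvec().round(3))
s=least_squares(lambda p:np.r_[fk(qa,p,C)[0]-pa,fk(qb,p,C)[0]-pb],[.2,.4,.4,.2]);print(s.x.round(4),s.fun.round(4));p=s.x;np.save("p.npy",p)
F=R.from_euler("z",180,degrees=True)
for tilt in(25,30,35):
  for nm,pos in(("die",(.464,.149,.0275)),("dieup",(.464,.149,.12)),("box",(.675,.184,.04)),("boxup",(.60,.184,.147)),("rook",(.427,-.138,.032)),("rookup",(.427,-.138,.13)),("pot",(.64,-.078,.07)),("potup",(.58,-.078,.16))):
    for fl in(0,1):
        T=tool(tilt)*(F if fl else R.identity())
        for q in ik(np.array(pos),T,p,8): print(tilt,nm,"flip" if fl else "-",q.round(2))
E
python3 run.py
```

```text
Traceback (most recent call last):
  File "run.py", line 1, in <module>
    from kin import *
  File "kin.py", line 8, in <module>
    C=ori(qa).inv()*Ra
      ~~~^^^^
  File "kin.py", line 4, in ori
    def ori(q): return R.from_euler("ZYZYZ",[q[0],q[1]+q[2],q[3],q[4],q[5]])
                       ~~~~~~~~~~~~^^^^^^^^^^^^^^^^^^^^^^^^^^^^^^^^^^^^^^^^^
  File "scipy/spatial/transform/_rotation.pyx", line 1413, in scipy.spatial.transform._rotation.Rotation.from_euler
ValueError: Expected axis specification to be a non-empty string of upto 3 characters, got ZYZYZ
```

```bash
sed -i 's/^def ori.*/def ori(q): return R.from_euler("ZYZ",[q[0],q[1]+q[2],q[3]])*R.from_euler("YZ",[q[4],q[5]])/' kin.py; time python3 run.py
```

```text
ori err 4.275084285999049e-05 [-0.     0.     1.571]
[0.0697 0.613  0.4027 0.295 ] [-0.0104 -0.0049  0.0016  0.0006 -0.0075 -0.0016]
25 die flip [ 0.43  0.31  2.35 -1.18  0.21  0.03]
25 dieup - [ 0.43  0.15  2.22 -0.49  0.42  2.45]
25 dieup flip [ 0.43  0.15  2.22 -0.49  0.42 -0.69]
25 box - [ 0.33  0.52  1.86 -0.43  0.38  2.32]
25 box flip [ 0.33  0.52  1.86 -0.43  0.38 -0.82]
25 boxup - [ 0.38  0.31  1.89 -0.33  0.56  2.24]
25 boxup flip [ 0.38  0.31  1.89 -0.33  0.56 -0.9 ]
25 rook - [-0.41  0.26  2.44  1.34  0.16 -0.1 ]
25 rookup - [-0.41  0.07  2.28  0.4   0.41  0.87]
25 rookup flip [-0.41  0.07  2.28  0.4   0.41 -2.27]
25 pot - [-0.14  0.41  1.98  0.13  0.32  1.36]
25 pot flip [-0.14  0.41  1.98  0.13  0.32 -1.78]
25 potup - [-0.16  0.23  1.98  0.1   0.5   1.38]
25 potup flip [-0.16  0.23  1.98  0.1   0.5  -1.76]
30 die - [ 0.46  0.32  2.41  4.48  0.25 -2.46]
30 die flip [0.46 0.32 2.41 4.48 0.25 0.68]
30 dieup flip [ 0.46  0.14  2.28 -0.77  0.35 -0.39]
30 box flip [ 0.35  0.51  1.93 -0.75  0.28 -0.5 ]
30 boxup - [ 0.4   0.3   1.96 -0.5   0.46  2.42]
30 boxup flip [ 0.4   0.3  
[... 258 characters left out ...]
28  0.18  1.21]
30 pot flip [-0.14  0.4   2.04  0.28  0.18 -1.93]
30 potup - [-0.16  0.21  2.05  0.17  0.37  1.31]
30 potup flip [-0.16  0.21  2.05  0.17  0.37 -1.83]
35 die - [ 0.49  0.33  2.47  4.12  0.36 -2.07]
35 die flip [0.49 0.33 2.47 4.12 0.36 1.07]
35 dieup flip [ 0.49  0.14  2.33 -1.17  0.32  0.03]
35 box flip [ 0.36  0.51  1.99 -1.28  0.24  0.04]
35 boxup flip [ 0.42  0.28  2.02 -0.77  0.38 -0.45]
35 rook - [-0.47  0.28  2.56  2.4   0.36 -1.22]
35 rookup - [-0.47  0.05  2.4   1.1   0.27  0.13]
35 pot - [-0.15  0.4   2.11  1.12  0.07  0.37]
35 potup - [-0.17  0.19  2.11  0.31  0.24  1.17]
35 potup flip [-0.17  0.19  2.11  0.31  0.24 -1.97]
real	0m11.337s
user	0m11.832s
sys	0m0.121s
```

Emit:
step_arm(motion=[[[0,0,0],[0,0,-0.149]],[[0,0,0],[0,0,-0.298]],[[0,0,0],[0,0,-0.447]],[[0,0,0],[0,0,-0.596]],[[0,0,0],[0,0,-0.745]],[[0,0,0],[0,0,-0.894]],[[0,0,0],[0,0,-1.043]],[[0,0,0],[0,0,-1.192]],[[0,0,0],[0,0,-1.341]],[[0,0,0],[0,0,-1.49]],[[0,0,0],[0,0,-1.639]],[[0,0,0],[0,0,-1.788]],[[0,0,0],[0,0,-1.937]],[[0,0,0],[0,0,-2.086]],[[0,0,0],[0,0,-2.235]],[[0,0,0],[0,0,-2.384]],[[0,0,0],[0,0,-2.533]],[[0,0,0],[0,0,-2.682]],[[0,0,0],[0,0,-2.831]],[[0,0,0],[0,0,-2.98]]], grip=0.0)

```text
time_s: 5.75
position: [0.4742, 0.1297, 0.1459]
ee_rot: [0.089, 0.956, 0.031, 0.278]
wrist_force: [-0.3, 0.7, -0.7]
grip_width: 0.499
gripper_force: 0.0
```

```bash
cat > go.py <<'E'
from h import *
def tool(tilt=25,yaw=-2.5,flip=True):
    t=np.radians(tilt);c,s=np.cos(t),np.sin(t)
    T=R.from_euler("z",yaw,degrees=True)*R.from_matrix(np.array([[c,0,s],[0,-1,0],[s,0,-c]]))
    return T*R.from_euler("z",180,degrees=True) if flip else T
def rel(*ps,tilt=25,yaw=-2.5,pos0=None,Q0=None):
    o=get_obs();Q=R.from_quat(o["ee_rot"]) if Q0 is None else Q0;p0=o["position"] if pos0 is None else np.array(pos0)
    z=R.from_quat(o["ee_rot"]).apply([0,0,1])
    print("t",round(o["time_s"],2),"pos",o["position"].round(4),"q",o["q"].round(2),"vmax",abs(o["joint_vel"]).max().round(3),"F",o["wrist_force"].round(2),"g",round(o["grip_width"],3),round(o["gripper_force"],1),"zt",z.round(3))
    for p in ps: print(p,"->",Q.inv().apply(np.array(p)-p0).round(4).tolist(),(Q.inv()*tool(tilt,yaw)).as_rotvec().round(4).tolist())
E
python3 -c "
from go import *
rel((.464,.149,.12))"
```

```text
t 5.75 pos [0.4742 0.1297 0.1459] q [ 0.36  0.09  2.27 -0.67  0.3  -0.43] vmax 1.476 F [-0.28  0.7  -0.7 ] g 0.499 0.0 zt [ 0.538  0.01  -0.843]
(0.464, 0.149, 0.12) -> [0.0257, 0.0146, 0.0165] [0.0427, 0.1279, -0.1484]
```

Emit:
step_arm(motion=[[[0.005,0.003,0.003],[0.01,0.03,-0.03]],[[0.01,0.006,0.006],[0.02,0.06,-0.06]],[[0.018,0.01,0.011],[0.03,0.09,-0.1]],[[0.0257,0.0146,0.0165],[0.043,0.128,-0.148]],[[0.0257,0.0146,0.0165],[0.043,0.128,-0.148]],[[0.0257,0.0146,0.0165],[0.043,0.128,-0.148]]])

```text
time_s: 6.35
position: [0.4643, 0.1495, 0.1201]
ee_rot: [0.025, 0.976, -0.004, 0.216]
wrist_force: [-0.0, -0.4, 0.6]
grip_width: 0.499
gripper_force: 0.0
```

```bash
python3 -c "
from go import *
rel((.4665,.149,.08),(.4665,.149,.026))"
```

```text
t 6.35 pos [0.4643 0.1495 0.1201] q [ 0.41  0.15  2.21 -0.47  0.42 -0.71] vmax 0.009 F [-0.05 -0.4   0.59] g 0.499 0.0 zt [ 0.422 -0.018 -0.906]
(0.4665, 0.149, 0.08) -> [0.0149, -0.0005, 0.0372] [0.0009, 0.0001, -0.0068]
(0.4665, 0.149, 0.026) -> [0.0377, -0.0007, 0.0862] [0.0009, 0.0001, -0.0068]
```

Emit:
step_arm(motion=[[[0.0055,0,0.014],[0,0,-0.004]],[[0.01,0,0.026],[0,0,-0.007]],[[0.0149,-0.0005,0.0372],[0,0,-0.007]],[[0.02,-0.0005,0.048],[0,0,-0.007]],[[0.025,-0.0005,0.059],[0,0,-0.007]],[[0.029,-0.0006,0.068],[0,0,-0.007]],[[0.033,-0.0006,0.077],[0,0,-0.007]],[[0.0355,-0.0007,0.082],[0,0,-0.007]],[[0.0377,-0.0007,0.0862],[0,0,-0.007]],[[0.0377,-0.0007,0.0862],[0,0,-0.007]],[[0.0377,-0.0007,0.0862],[0,0,-0.007]]])

```text
time_s: 7.45
position: [0.4665, 0.1493, 0.0262]
ee_rot: [0.021, 0.976, -0.004, 0.216]
wrist_force: [1.4, -0.3, 0.6]
grip_width: 0.501
gripper_force: 0.0
```

Run:
```python
from go import *
rel((.4665,.149,.026))
im,d=read_camera("side"); cv2.imwrite("pics/s2.png",cv2.resize(im[200:400,230:480,::-1],None,fx=3,fy=3))
```

```text
t 7.45 pos [0.4665 0.1493 0.0262] q [ 0.4   0.34  2.33 -1.19  0.2   0.02] vmax 0.007 F [ 1.42 -0.34  0.58] g 0.501 0.0 zt [ 0.422 -0.017 -0.906]
(0.4665, 0.149, 0.026) -> [0.0001, -0.0003, 0.0002] [0.0014, -0.0001, 0.0008]
```

View pics/s2.png

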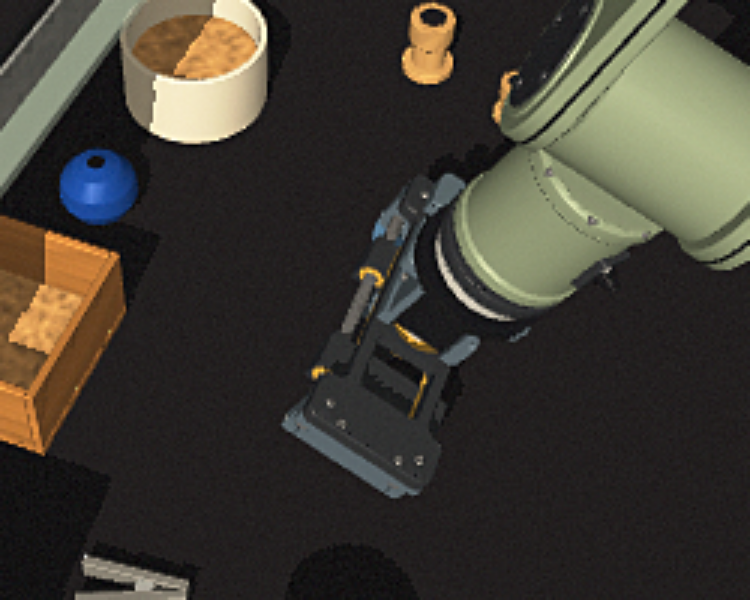

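Emit:
step_arm(motion=[[[0,0,0],[0,0,0]],[[0,0,0],[0,0,0]],[[0,0,0],[0,0,0]],[[0,0,0],[0,0,0]],[[0,0,0],[0,0,0]],[[0,0,0],[0,0,0]]], grip=-1, newtons=12)

```text
time_s: 8.1
position: [0.4667, 0.1496, 0.0262]
ee_rot: [0.02, 0.976, -0.004, 0.216]
wrist_force: [-2.3, -0.3, 3.9]
grip_width: 0.286
gripper_force: 12.0
```

```bash
python3 -c "
from go import *
rel((.4665,.149,.08),(.464,.149,.14))"
```

```text
t 8.1 pos [0.4667 0.1496 0.0262] q [ 0.41  0.34  2.33 -1.19  0.2   0.02] vmax 0.001 F [-2.33 -0.26  3.87] g 0.286 12.0 zt [ 0.422 -0.017 -0.906]
(0.4665, 0.149, 0.08) -> [-0.0226, -0.0005, -0.0489] [0.0013, 0.0001, 0.0015]
(0.464, 0.149, 0.14) -> [-0.0457, -0.0006, -0.1043] [0.0013, 0.0001, 0.0015]
```

Emit:
step_arm(motion=[[[-0.001,0,-0.002],[0,0,0]],[[-0.004,0,-0.009],[0,0,0]],[[-0.008,0,-0.018],[0,0,0]],[[-0.0125,0,-0.028],[0,0,0]],[[-0.0175,0,-0.038],[0,0,0]],[[-0.0226,0,-0.049],[0,0,0]],[[-0.028,0,-0.062],[0,0,0]],[[-0.034,0,-0.076],[0,0,0]],[[-0.04,0,-0.09],[0,0,0]],[[-0.0457,-0.0005,-0.1043],[0,0,0]],[[-0.0457,-0.0005,-0.1043],[0,0,0]]])

```text
time_s: 9.2
position: [0.4649, 0.1496, 0.1414]
ee_rot: [0.021, 0.976, -0.003, 0.218]
wrist_force: [0.9, 0.3, -0.5]
grip_width: 0.285
gripper_force: 12.0
```

```bash
python3 -c "
from go import *
z=tool(28).apply([0,0,1]);P=np.array([.6675,.184,.041]);print((P-.14*z).round(4))
rel(tuple((P-.14*z).round(4)),tilt=28)"
```

```text
[0.6018 0.1869 0.1646]
t 9.2 pos [0.4649 0.1496 0.1414] q [ 0.41  0.12  2.18 -0.41  0.47 -0.78] vmax 0.037 F [ 0.86  0.3  -0.49] g 0.285 12.0 zt [ 0.425 -0.016 -0.905]
(np.float64(0.6018), np.float64(0.1869), np.float64(0.1646)) -> [-0.1322, 0.0431, 0.0367] [0.0029, -0.0493, 0.0006]
```

Emit:
step_arm(motion=[[[-0.01,0.0035,0.003],[0,-0.005,0]],[[-0.03,0.01,0.009],[0,-0.012,0]],[[-0.055,0.018,0.015],[0,-0.02,0]],[[-0.08,0.026,0.022],[0,-0.03,0]],[[-0.105,0.034,0.029],[0,-0.04,0]],[[-0.122,0.04,0.034],[0.002,-0.046,0]],[[-0.1322,0.0431,0.0367],[0.003,-0.049,0]],[[-0.1322,0.0431,0.0367],[0.003,-0.049,0]],[[-0.1322,0.0431,0.0367],[0.003,-0.049,0]]])

```text
time_s: 10.1
position: [0.6001, 0.1861, 0.1611]
ee_rot: [0.021, 0.971, -0.007, 0.239]
wrist_force: [-0.7, -0.0, -0.8]
grip_width: 0.282
gripper_force: 12.0
```

Run:
```python
from go import *
z=tool(28).apply([0,0,1]);P=np.array([.6675,.184,.041])
rel(*[tuple(map(float,(P-k*z).round(4))) for k in (.07,.02,0)],tilt=28)
im,d=read_camera("side"); cv2.imwrite("pics/s3.png",cv2.resize(im[180:380,130:380,::-1],None,fx=3,fy=3))
```

```text
t 10.1 pos [0.6001 0.1861 0.1611] q [ 0.38  0.29  1.91 -0.39  0.54 -0.85] vmax 0.016 F [-0.68 -0.   -0.85] g 0.282 12.0 zt [ 0.463 -0.023 -0.886]
(0.6347, 0.1854, 0.1028) -> [-0.0036, 0.001, 0.0677] [-0.0028, -0.0062, 0.0018]
(0.6581, 0.1844, 0.0587) -> [-0.0039, 0.0012, 0.1176] [-0.0028, -0.0062, 0.0018]
(0.6675, 0.184, 0.041) -> [-0.004, 0.0012, 0.1376] [-0.0028, -0.0062, 0.0018]
```

View pics/s3.png

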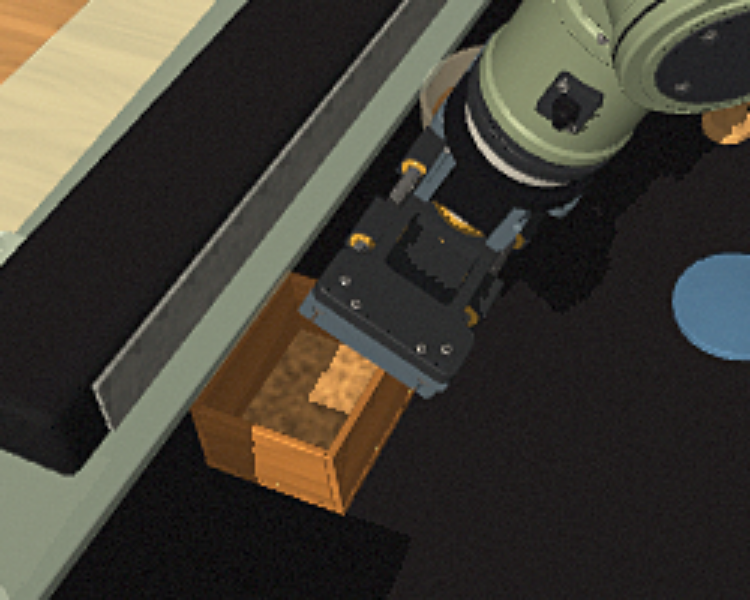

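Emit:
step_arm(motion=[[[-0.002,0.001,0.006],[-0.003,-0.006,0]],[[-0.0036,0.001,0.017],[-0.003,-0.006,0]],[[-0.0036,0.001,0.032],[-0.003,-0.006,0]],[[-0.0036,0.001,0.047],[-0.003,-0.006,0]],[[-0.0036,0.001,0.06],[-0.003,-0.006,0]],[[-0.0036,0.001,0.0677],[-0.003,-0.006,0]],[[-0.0036,0.001,0.0677],[-0.003,-0.006,0]]])

```text
time_s: 10.85
position: [0.6356, 0.1855, 0.1022]
ee_rot: [0.02, 0.97, -0.005, 0.242]
wrist_force: [0.1, 0.3, -1.2]
grip_width: 0.285
gripper_force: 12.0
```

Emit:
step_arm(motion=[[[0,0,0.006],[0,0,0]],[[0,0,0.014],[0,0,0]],[[0,0,0.022],[0,0,0]],[[0,0,0.03],[0,0,0]],[[0,0,0.038],[0,0,0]],[[0,0,0.045],[0,0,0]],[[0,0,0.05],[0,0,0]],[[0,0,0.05],[0,0,0]],[[0,0,0.05],[0,0,0]]])

```text
time_s: 11.75
position: [0.6593, 0.1849, 0.06]
ee_rot: [0.02, 0.97, -0.005, 0.243]
wrist_force: [0.2, 0.1, -0.4]
grip_width: 0.285
gripper_force: 12.0
```

Run:
```python
from go import *
rel((.6675,.184,.044),(.6675,.184,.041),(.6675,.184,.036),tilt=28)
```

```text
t 11.75 pos [0.6593 0.1849 0.06  ] q [ 0.34  0.49  1.9  -0.55  0.34 -0.7 ] vmax 0.009 F [ 0.18  0.12 -0.41] g 0.285 12.0 zt [ 0.471 -0.019 -0.882]
(0.6675, 0.184, 0.044) -> [0.0003, -0.0006, 0.0179] [0.0013, 0.0022, 0.0015]
(0.6675, 0.184, 0.041) -> [0.0017, -0.0006, 0.0206] [0.0013, 0.0022, 0.0015]
(0.6675, 0.184, 0.036) -> [0.0041, -0.0006, 0.025] [0.0013, 0.0022, 0.0015]
```

Emit:
step_arm(motion=[[[0,0,0.004],[0,0,0]],[[0,0,0.009],[0,0,0]],[[0,0,0.013],[0,0,0]],[[0.0003,-0.0006,0.016],[0,0,0]],[[0.0003,-0.0006,0.017],[0,0,0]],[[0.0003,-0.0006,0.0175],[0,0,0]],[[0.0003,-0.0006,0.0175],[0,0,0]]])

```text
time_s: 12.45
position: [0.6673, 0.184, 0.0445]
ee_rot: [0.02, 0.97, -0.005, 0.243]
wrist_force: [0.1, 0.4, -0.0]
grip_width: 0.287
gripper_force: 12.0
```

Emit:
step_arm(motion=[[[0.0003,0,0.0005],[0,0,0]],[[0.0005,0,0.0009],[0,0,0]],[[0.0007,0,0.0013],[0,0,0]],[[0.0009,0,0.0018],[0,0,0]],[[0.0009,0,0.0018],[0,0,0]]])

```text
time_s: 12.95
position: [0.6673, 0.184, 0.0424]
ee_rot: [0.02, 0.97, -0.005, 0.243]
wrist_force: [-0.5, 0.3, -1.2]
grip_width: 0.286
gripper_force: 12.0
```

Emit:
step_arm(motion=[[[0.0003,0,0.0005],[0,0,0]],[[0.0005,0,0.0009],[0,0,0]],[[0.0005,0,0.0009],[0,0,0]],[[0.0005,0,0.0009],[0,0,0]]])

```text
time_s: 13.35
position: [0.6673, 0.184, 0.0414]
ee_rot: [0.02, 0.97, -0.005, 0.243]
wrist_force: [-0.1, 0.1, -1.9]
grip_width: 0.283
gripper_force: 12.0
```

Emit:
step_arm(motion=[[[0.0003,0,0.0005],[0,0,0]],[[0.0005,0,0.0009],[0,0,0]],[[0.0005,0,0.0009],[0,0,0]],[[0.0005,0,0.0009],[0,0,0]]])

```text
time_s: 13.75
position: [0.6673, 0.184, 0.0404]
ee_rot: [0.02, 0.97, -0.005, 0.243]
wrist_force: [0.2, 0.2, -1.1]
grip_width: 0.279
gripper_force: 12.0
```

Emit:
step_arm(motion=[[[0.0003,0,0.0005],[0,0,0]],[[0.0005,0,0.0009],[0,0,0]],[[0.0005,0,0.0009],[0,0,0]],[[0.0005,0,0.0009],[0,0,0]]])

```text
time_s: 14.15
position: [0.6672, 0.184, 0.0393]
ee_rot: [0.02, 0.97, -0.005, 0.243]
wrist_force: [0.2, -0.7, -0.7]
grip_width: 0.28
gripper_force: 12.0
```

Emit:
step_arm(motion=[[[0.0003,0,0.0005],[0,0,0]],[[0.0005,0,0.0009],[0,0,0]],[[0.0005,0,0.0009],[0,0,0]],[[0.0005,0,0.0009],[0,0,0]]])

```text
time_s: 14.55
position: [0.6673, 0.184, 0.0386]
ee_rot: [0.02, 0.97, -0.005, 0.243]
wrist_force: [-2.1, -0.1, 2.3]
grip_width: 0.284
gripper_force: 12.0
```

Emit:
step_arm(motion=[[[0.0003,0,0.0005],[0,0,0]],[[0.0003,0,0.0005],[0,0,0]],[[0.0003,0,0.0005],[0,0,0]]])

```text
time_s: 14.85
position: [0.6675, 0.184, 0.0385]
ee_rot: [0.02, 0.97, -0.005, 0.243]
wrist_force: [-2.9, -0.3, 4.3]
grip_width: 0.281
gripper_force: 12.0
```

Run:
```python
from go import *
rel((.6675,.184,.038),tilt=28)
read_camera("top");rel()
read_camera("top");rel()
```

```text
t 14.85 pos [0.6675 0.184  0.0385] q [ 0.33  0.53  1.9  -0.62  0.3  -0.64] vmax 0.002 F [-2.89 -0.32  4.29] g 0.281 12.0 zt [ 0.472 -0.019 -0.881]
(0.6675, 0.184, 0.038) -> [0.0002, 0.0, 0.0004] [0.0015, 0.0033, 0.0015]
t 14.9 pos [0.6675 0.184  0.0385] q [ 0.33  0.53  1.9  -0.62  0.3  -0.64] vmax 0.002 F [-2.03 -1.37  4.93] g 0.286 12.0 zt [ 0.472 -0.019 -0.881]
t 14.95 pos [0.6675 0.184  0.0385] q [ 0.33  0.53  1.9  -0.62  0.3  -0.64] vmax 0.001 F [-2.86 -1.36  4.92] g 0.283 12.0 zt [ 0.472 -0.019 -0.881]
```

Emit:
step_arm(motion=[[[0,0,0],[0,0,0]],[[0,0,0],[0,0,0]],[[0,0,0],[0,0,0]],[[0,0,0],[0,0,0]],[[0,0,-0.002],[0,0,0]],[[0,0,-0.006],[0,0,0]],[[0,0,-0.013],[0,0,0]],[[0,0,-0.022],[0,0,0]],[[0,0,-0.034],[0,0,0]],[[0,0,-0.048],[0,0,0]],[[0,0,-0.062],[0,0,0]],[[0,0,-0.078],[0,0,0]],[[0,0,-0.094],[0,0,0]],[[0,0,-0.11],[0,0,0]],[[0,0,-0.125],[0,0,0]],[[0,0,-0.138],[0,0,0]],[[0,0,-0.145],[0,0,0]],[[0,0,-0.145],[0,0,0]]], grip=0.0)

```text
time_s: 16.75
position: [0.5989, 0.187, 0.1669]
ee_rot: [0.02, 0.97, -0.004, 0.244]
wrist_force: [0.2, 1.0, -0.8]
grip_width: 0.499
gripper_force: 0.0
```

Run:
```python
from go import *
for tl,yw,p in((25,-15,(.50,.0,.19)),(25,-40,(.427,-.138,.12))): rel(p,tilt=tl,yaw=yw)
import kin; p=np.load("p.npy")
for yw in(-25,-35,-45,-55):
  for z in(.12,.0325): print(yw,z,[q.round(2) for q in kin.ik(np.array([.4257,-.138,z]),tool(25,yw),p,6)])
```

```text
t 16.75 pos [0.5989 0.187  0.1669] q [ 0.38  0.28  1.91 -0.39  0.53 -0.85] vmax 0.027 F [ 0.24  1.   -0.81] g 0.499 0.0 zt [ 0.473 -0.018 -0.881]
(0.5, 0.0, 0.19) -> [0.0692, -0.1909, -0.0637] [0.0998, 0.0559, 0.1965]
t 16.75 pos [0.5989 0.187  0.1669] q [ 0.38  0.28  1.91 -0.39  0.53 -0.85] vmax 0.027 F [ 0.24  1.   -0.81] g 0.499 0.0 zt [ 0.473 -0.018 -0.881]
(0.427, -0.138, 0.12) -> [0.1615, -0.3319, -0.0339] [0.2953, 0.0539, 0.5867]
-25 0.12 [array([-0.27,  0.08,  2.31, -0.22,  0.33, -1.21])]
-25 0.0325 []
-35 0.12 [array([-0.2 ,  0.09,  2.3 , -0.46,  0.39, -0.77])]
-35 0.0325 [array([-0.2 ,  0.26,  2.44, -1.32,  0.17,  0.11])]
-45 0.12 [array([-0.15,  0.1 ,  2.28, -0.59,  0.47, -0.44])]
-45 0.0325 [array([-0.15,  0.27,  2.41, -1.2 ,  0.27,  0.21])]
-55 0.12 [array([-0.1 ,  0.13,  2.25, -0.64,  0.56, -0.2 ])]
-55 0.0325 [array([-0.1 ,  0.28,  2.38, -1.09,  0.37,  0.3 ])]
```

Run:
```python
from go import *
rel((.4262,-.1388,.12),tilt=25,yaw=-50)
o=get_obs();Q=R.from_quat(o["ee_rot"])
v=Q.inv().apply(np.array([.4262,-.1388,.12])-o["position"]);w=(Q.inv()*tool(25,-50)).as_rotvec()
u=np.linspace(0,1,15)[1:];s=u*u*(3-2*u)
for k in s: print([(k*v).round(3).tolist(),(k*w).round(3).tolist()],end=",")
im,d=read_camera("top");K,Rc,t=cal("top");P=cloud("top",d,K,Rc,t).reshape(-1,3)
q=P[(abs(P[:,0]-.66)<.04)&(abs(P[:,1]-.184)<.04)&(P[:,2]>.031)&(P[:,2]<.05)];print(len(q),np.percentile(q,[5,50,95],axis=0).round(3))
cv2.imwrite("pics/t4.png",cv2.resize(im[160:260,180:440,::-1],None,fx=3,fy=3))
```

```text
t 16.75 pos [0.5989 0.187  0.1669] q [ 0.38  0.28  1.91 -0.39  0.53 -0.85] vmax 0.027 F [ 0.24  1.   -0.81] g 0.499 0.0 zt [ 0.473 -0.018 -0.881]
(0.4262, -0.1388, 0.12) -> [0.1622, -0.3328, -0.0343] [0.3735, 0.0525, 0.7428]
[[0.002, -0.005, -0.0], [0.005, 0.001, 0.011]],[[0.009, -0.018, -0.002], [0.021, 0.003, 0.041]],[[0.019, -0.039, -0.004], [0.044, 0.006, 0.088]],[[0.032, -0.066, -0.007], [0.074, 0.01, 0.147]],[[0.047, -0.097, -0.01], [0.109, 0.015, 0.217]],[[0.064, -0.131, -0.013], [0.147, 0.021, 0.292]],[[0.081, -0.166, -0.017], [0.187, 0.026, 0.371]],[[0.098, -0.202, -0.021], [0.226, 0.032, 0.45]],[[0.115, -0.236, -0.024], [0.265, 0.037, 0.526]],[[0.13, -0.267, -0.027], [0.299, 0.042, 0.596]],[[0.143, -0.293, -0.03], [0.329, 0.046, 0.655]],[[0.153, -0.314, -0.032], [0.353, 0.05, 0.702]],[[0.16, -0.328, -0.034], [0.368, 0.052, 0.732]],[[0.162, -0.333, -0.034], [0.373, 0.053, 0.743]],145 [[0.655 0.173 0.034]
 [0.665 0.185 0.038]
 [0.678 0.196 0.04 ]]
```

View pics/t4.png

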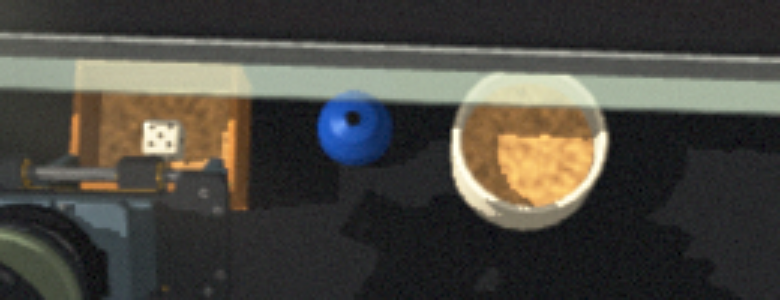

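The die lies flat in the box (crop pixel 160,138), its top at z ≈ 0.038, and the shelf and bar look undisturbed. Next is the rook.

Emit:
step_arm(motion=[[[0.002,-0.005,0],[0.005,0.001,0.011]],[[0.009,-0.018,-0.002],[0.021,0.003,0.041]],[[0.019,-0.039,-0.004],[0.044,0.006,0.088]],[[0.032,-0.066,-0.007],[0.074,0.01,0.147]],[[0.047,-0.097,-0.01],[0.109,0.015,0.217]],[[0.064,-0.131,-0.013],[0.147,0.021,0.292]],[[0.081,-0.166,-0.017],[0.187,0.026,0.371]],[[0.098,-0.202,-0.021],[0.226,0.032,0.45]],[[0.115,-0.236,-0.024],[0.265,0.037,0.526]],[[0.13,-0.267,-0.027],[0.299,0.042,0.596]],[[0.143,-0.293,-0.03],[0.329,0.046,0.655]],[[0.153,-0.314,-0.032],[0.353,0.05,0.702]],[[0.16,-0.328,-0.034],[0.368,0.052,0.732]],[[0.162,-0.333,-0.034],[0.373,0.053,0.743]],[[0.162,-0.333,-0.034],[0.373,0.053,0.743]],[[0.162,-0.333,-0.034],[0.373,0.053,0.743]]])

```text
time_s: 18.4
position: [0.4266, -0.1391, 0.119]
ee_rot: [0.412, 0.885, -0.092, 0.195]
wrist_force: [0.7, 0.1, -0.4]
grip_width: 0.501
gripper_force: 0.0
```

Run:
```python
from go import *
rel((.4262,-.1388,.12),(.4262,-.1388,.0312),tilt=25,yaw=-50)
```

```text
t 18.4 pos [ 0.4266 -0.1391  0.119 ] q [-0.14  0.12  2.26 -0.62  0.51 -0.33] vmax 0.012 F [ 0.67  0.07 -0.44] g 0.501 0.0 zt [ 0.27  -0.324 -0.907]
(0.4262, -0.1388, 0.12) -> [-0.0, -0.0001, -0.0011] [-0.0011, -0.0013, 0.0007]
(0.4262, -0.1388, 0.0312) -> [0.0374, -0.0, 0.0794] [-0.0011, -0.0013, 0.0007]
```

Emit:
step_arm(motion=[[[0.004,0,0.0085],[0,0,0]],[[0.009,0,0.019],[0,0,0]],[[0.014,0,0.03],[0,0,0]],[[0.019,0,0.041],[0,0,0]],[[0.024,0,0.051],[0,0,0]],[[0.029,0,0.061],[0,0,0]],[[0.033,0,0.07],[0,0,0]],[[0.036,0,0.0765],[0,0,0]],[[0.0374,0,0.0794],[-0.001,-0.001,0]],[[0.0374,0,0.0794],[-0.001,-0.001,0]],[[0.0374,0,0.0794],[-0.001,-0.001,0]]])

```text
time_s: 19.5
position: [0.4264, -0.1386, 0.0314]
ee_rot: [0.412, 0.885, -0.091, 0.196]
wrist_force: [1.1, -0.4, 0.5]
grip_width: 0.5
gripper_force: 0.0
```

Run:
```python
from go import *
rel((.4262,-.1388,.0312),tilt=25,yaw=-50)
im,d=read_camera("side"); cv2.imwrite("pics/s5.png",cv2.resize(im[160:300,330:500,::-1],None,fx=4,fy=4))
```

```text
t 19.5 pos [ 0.4264 -0.1386  0.0314] q [-0.14  0.31  2.37 -1.16  0.31  0.26] vmax 0.008 F [ 1.09 -0.36  0.49] g 0.5 0.0 zt [ 0.272 -0.323 -0.906]
(0.4262, -0.1388, 0.0312) -> [0.0, -0.0003, 0.0002] [0.0003, -0.0001, 0.0013]
```

View pics/s5.png

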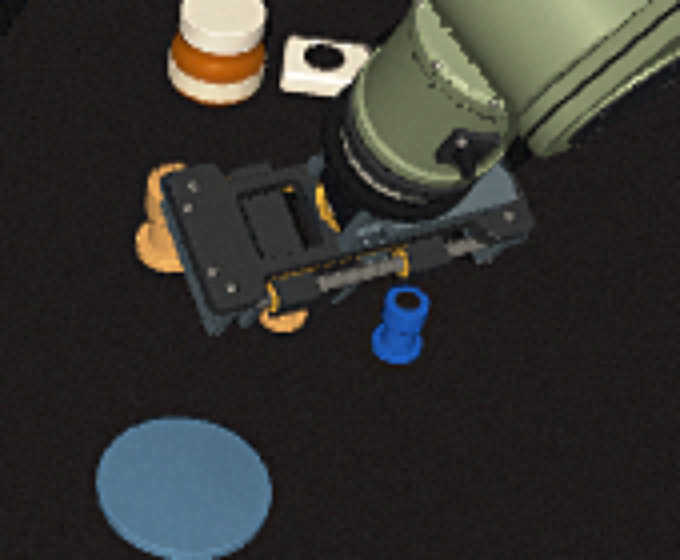

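Emit:
step_arm(motion=[[[0,0,0],[0,0,0]],[[0,0,0],[0,0,0]],[[0,0,0],[0,0,0]],[[0,0,0],[0,0,0]],[[0,0,0],[0,0,0]],[[0,0,0],[0,0,0]]], grip=-1, newtons=12)

```text
time_s: 20.15
position: [0.426, -0.1391, 0.0315]
ee_rot: [0.413, 0.885, -0.092, 0.196]
wrist_force: [-0.3, 0.4, 2.3]
grip_width: 0.257
gripper_force: 12.0
```

Emit:
step_arm(motion=[[[-0.0009,0,-0.002],[0,0,0]],[[-0.004,0,-0.009],[0,0,0]],[[-0.009,0,-0.019],[0,0,0]],[[-0.015,0,-0.032],[0,0,0]],[[-0.021,0,-0.045],[0,0,0]],[[-0.028,0,-0.06],[0,0,0]],[[-0.035,0,-0.075],[0,0,0]],[[-0.042,0,-0.09],[0,0,0]],[[-0.048,0,-0.103],[0,0,0]],[[-0.052,0,-0.112],[0,0,0]],[[-0.052,0,-0.112],[0,0,0]]])

```text
time_s: 21.25
position: [0.4265, -0.1389, 0.156]
ee_rot: [0.413, 0.885, -0.091, 0.197]
wrist_force: [0.4, -0.9, -0.1]
grip_width: 0.258
gripper_force: 12.0
```

Run:
```python
from go import *
z=tool(25,-10).apply([0,0,1]);P=np.array([.640,-.077,.0735]);T=P-.11*z;print(T)
rel(tuple(T.round(4)),tilt=25,yaw=-10)
o=get_obs();Q=R.from_quat(o["ee_rot"])
v=Q.inv().apply(T-o["position"]);w=(Q.inv()*tool(25,-10)).as_rotvec()
u=np.linspace(0,1,13)[1:];s=u*u*(3-2*u)
for k in s: print([(k*v).round(3).tolist(),(k*w).round(3).tolist()],end=",")
import kin; p=np.load("p.npy")
for x in(T,P): print([q.round(2) for q in kin.ik(x,tool(25,-10),p,6)])
im,d=read_camera("side");K,Rc,t=cal("side");P=cloud("side",d,K,Rc,t).reshape(-1,3)
print(proj("side",o["position"][None]).round(0))
cv2.imwrite("pics/s6.png",cv2.resize(im[110:290,300:500,::-1],None,fx=3,fy=3))
```

```text
[ 0.59421825 -0.06892744  0.17319386]
t 21.25 pos [ 0.4265 -0.1389  0.156 ] q [-0.14  0.06  2.2  -0.52  0.61 -0.44] vmax 0.029 F [ 0.39 -0.95 -0.08] g 0.258 12.0 zt [ 0.274 -0.324 -0.906]
(np.float64(0.5942), np.float64(-0.0689), np.float64(0.1732)) -> [-0.0563, 0.1735, 0.0076] [-0.2944, 0.002, -0.6329]
[[-0.001, 0.003, 0.0], [-0.006, 0.0, -0.012]],[[-0.004, 0.013, 0.001], [-0.022, 0.0, -0.047]],[[-0.009, 0.027, 0.001], [-0.046, 0.0, -0.099]],[[-0.015, 0.045, 0.002], [-0.076, 0.001, -0.164]],[[-0.021, 0.065, 0.003], [-0.111, 0.001, -0.238]],[[-0.028, 0.087, 0.004], [-0.147, 0.001, -0.316]],[[-0.035, 0.108, 0.005], [-0.184, 0.001, -0.395]],[[-0.042, 0.129, 0.006], [-0.218, 0.002, -0.469]],[[-0.048, 0.146, 0.006], [-0.248, 0.002, -0.534]],[[-0.052, 0.161, 0.007], [-0.273, 0.002, -0.586]],[[-0.055, 0.17, 0.007], [-0.289, 0.002, -0.62]],[[-0.056, 0.173, 0.008], [-0.294, 0.002, -0.633]],[array([-0.1 ,  0.23,  1.94, -0.06,  0.54, -1.45])]
[array([-0.11,  0.41,  1.97, -0.09,  0.33, -1.42])]
[[410. 185.]]
```

View pics/s6.png

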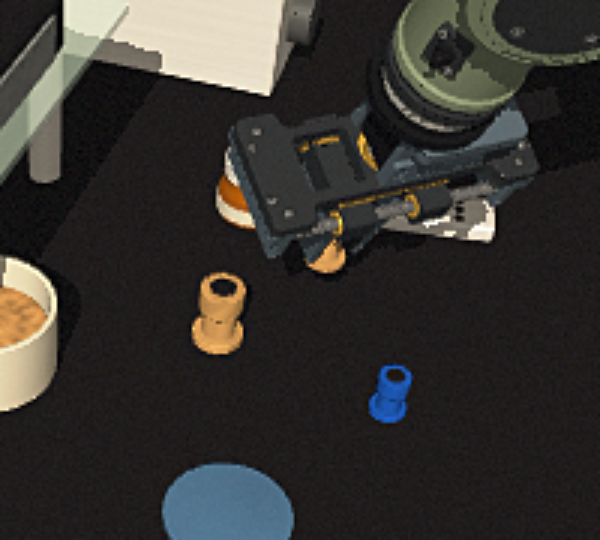

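Run:
```python
from go import *
z=tool(27,-2.5).apply([0,0,1]);P=np.array([.634,-.077,.0745]);T=P-.11*z;print(T)
rel(tuple(T.round(4)),tilt=27,yaw=-2.5)
o=get_obs();Q=R.from_quat(o["ee_rot"])
v=Q.inv().apply(T-o["position"]);w=(Q.inv()*tool(27,-2.5)).as_rotvec()
u=np.linspace(0,1,14)[1:];s=u*u*(3-2*u)
for k in s: print([(k*v).round(3).tolist(),(k*w).round(3).tolist()],end=",")
```

```text
[ 0.58410858 -0.07482169  0.17251072]
t 21.3 pos [ 0.4259 -0.1388  0.155 ] q [-0.14  0.06  2.2  -0.52  0.6  -0.44] vmax 0.02 F [-0.14 -1.2  -0.67] g 0.259 12.0 zt [ 0.272 -0.324 -0.906]
(np.float64(0.5841), np.float64(-0.0748), np.float64(0.1725)) -> [-0.0551, 0.1624, 0.0064] [-0.3635, -0.0326, -0.7451]
[[-0.001, 0.003, 0.0], [-0.006, -0.001, -0.013]],[[-0.004, 0.01, 0.0], [-0.023, -0.002, -0.047]],[[-0.007, 0.022, 0.001], [-0.049, -0.004, -0.101]],[[-0.012, 0.037, 0.001], [-0.082, -0.007, -0.168]],[[-0.018, 0.054, 0.002], [-0.12, -0.011, -0.246]],[[-0.024, 0.072, 0.003], [-0.161, -0.014, -0.33]],[[-0.031, 0.091, 0.004], [-0.203, -0.018, -0.415]],[[-0.037, 0.109, 0.004], [-0.244, -0.022, -0.499]],[[-0.043, 0.126, 0.005], [-0.281, -0.025, -0.577]],[[-0.048, 0.14, 0.006], [-0.314, -0.028, -0.644]],[[-0.052, 0.152, 0.006], [-0.34, -0.031, -0.698]],[[-0.054, 0.16, 0.006], [-0.357, -0.032, -0.733]],[[-0.055, 0.162, 0.006], [-0.364, -0.033, -0.745]],
```

Emit:
step_arm(motion=[[[-0.001,0.003,0],[-0.006,-0.001,-0.013]],[[-0.004,0.01,0],[-0.023,-0.002,-0.047]],[[-0.007,0.022,0.001],[-0.049,-0.004,-0.101]],[[-0.012,0.037,0.001],[-0.082,-0.007,-0.168]],[[-0.018,0.054,0.002],[-0.12,-0.011,-0.246]],[[-0.024,0.072,0.003],[-0.161,-0.014,-0.33]],[[-0.031,0.091,0.004],[-0.203,-0.018,-0.415]],[[-0.037,0.109,0.004],[-0.244,-0.022,-0.499]],[[-0.043,0.126,0.005],[-0.281,-0.025,-0.577]],[[-0.048,0.14,0.006],[-0.314,-0.028,-0.644]],[[-0.052,0.152,0.006],[-0.34,-0.031,-0.698]],[[-0.054,0.16,0.006],[-0.357,-0.032,-0.733]],[[-0.055,0.162,0.006],[-0.364,-0.033,-0.745]],[[-0.055,0.162,0.006],[-0.364,-0.033,-0.745]],[[-0.055,0.162,0.006],[-0.364,-0.033,-0.745]]])

```text
time_s: 22.8
position: [0.5829, -0.0748, 0.1718]
ee_rot: [0.021, 0.972, -0.005, 0.233]
wrist_force: [-0.3, 0.1, -0.1]
grip_width: 0.255
gripper_force: 12.0
```

Run:
```python
from go import *
z=tool(27,-2.5).apply([0,0,1]);P=np.array([.634,-.077,.0745])
rel(*[tuple(map(float,(P-k*z).round(4))) for k in(.11,.03,0)],tilt=27,yaw=-2.5)
```

```text
t 22.8 pos [ 0.5829 -0.0748  0.1718] q [-0.18  0.2   1.99  0.13  0.49 -1.81] vmax 0.007 F [-0.3   0.11 -0.13] g 0.255 12.0 zt [ 0.452 -0.02  -0.892]
(0.5841, -0.0748, 0.1725) -> [-0.0014, 0.0001, -0.0001] [0.0001, -0.0018, -0.0002]
(0.6204, -0.0764, 0.1012) -> [-0.0015, 0.0001, 0.0799] [0.0001, -0.0018, -0.0002]
(0.634, -0.077, 0.0745) -> [-0.0016, 0.0001, 0.1099] [0.0001, -0.0018, -0.0002]
```

Emit:
step_arm(motion=[[[-0.001,0,0.006],[0,-0.002,0]],[[-0.002,0,0.016],[0,-0.002,0]],[[-0.003,0,0.029],[0,-0.002,0]],[[-0.0033,0,0.043],[0,-0.002,0]],[[-0.0033,0,0.057],[0,-0.002,0]],[[-0.0033,0,0.07],[0,-0.002,0]],[[-0.0033,0,0.08],[0,-0.002,0]],[[-0.0033,0,0.08],[0,-0.002,0]]])

```text
time_s: 23.6
position: [0.6226, -0.0764, 0.1007]
ee_rot: [0.021, 0.972, -0.005, 0.233]
wrist_force: [0.9, -0.6, 0.1]
grip_width: 0.255
gripper_force: 12.0
```

Emit:
step_arm(motion=[[[0,0,0.004],[0,0,0]],[[0,0,0.009],[0,0,0]],[[0,0,0.014],[0,0,0]],[[0,0,0.019],[0,0,0]],[[0,0,0.023],[0,0,0]],[[0,0,0.025],[0,0,0]],[[0,0,0.025],[0,0,0]],[[0,0,0.025],[0,0,0]]])

```text
time_s: 24.4
position: [0.6342, -0.077, 0.0805]
ee_rot: [0.021, 0.972, -0.005, 0.234]
wrist_force: [-0.2, -0.1, 0.1]
grip_width: 0.262
gripper_force: 12.0
```

Emit:
step_arm(motion=[[[0.0005,0,0.0009],[0,0,0]],[[0.001,0,0.0018],[0,0,0]],[[0.0014,0,0.0027],[0,0,0]],[[0.0018,0,0.0036],[0,0,0]],[[0.0018,0,0.0036],[0,0,0]],[[0.0018,0,0.0036],[0,0,0]]])

```text
time_s: 25.0
position: [0.6342, -0.077, 0.0764]
ee_rot: [0.021, 0.972, -0.005, 0.234]
wrist_force: [0.5, 0.7, -0.3]
grip_width: 0.261
gripper_force: 12.0
```

Emit:
step_arm(motion=[[[0.0003,0,0.0005],[0,0,0]],[[0.0005,0,0.0009],[0,0,0]],[[0.0007,0,0.0013],[0,0,0]],[[0.0009,0,0.0018],[0,0,0]],[[0.0009,0,0.0018],[0,0,0]]])

```text
time_s: 25.5
position: [0.6342, -0.077, 0.0743]
ee_rot: [0.021, 0.972, -0.005, 0.234]
wrist_force: [0.8, -0.6, -0.4]
grip_width: 0.262
gripper_force: 12.0
```

Emit:
step_arm(motion=[[[0.0003,0,0.0005],[0,0,0]],[[0.0005,0,0.0009],[0,0,0]],[[0.0005,0,0.0009],[0,0,0]],[[0.0005,0,0.0009],[0,0,0]]])

```text
time_s: 25.9
position: [0.6342, -0.077, 0.0734]
ee_rot: [0.021, 0.972, -0.005, 0.234]
wrist_force: [-0.3, 0.4, 0.1]
grip_width: 0.254
gripper_force: 12.0
```

Emit:
step_arm(motion=[[[0.0003,0,0.0005],[0,0,0]],[[0.0005,0,0.0009],[0,0,0]],[[0.0005,0,0.0009],[0,0,0]],[[0.0005,0,0.0009],[0,0,0]]])

```text
time_s: 26.3
position: [0.6342, -0.077, 0.0723]
ee_rot: [0.021, 0.972, -0.005, 0.234]
wrist_force: [0.1, -0.1, -1.5]
grip_width: 0.253
gripper_force: 12.0
```

Emit:
step_arm(motion=[[[0.0003,0,0.0005],[0,0,0]],[[0.0005,0,0.0009],[0,0,0]],[[0.0005,0,0.0009],[0,0,0]],[[0.0005,0,0.0009],[0,0,0]]])

```text
time_s: 26.7
position: [0.6341, -0.077, 0.0713]
ee_rot: [0.021, 0.972, -0.005, 0.234]
wrist_force: [-0.3, -0.1, -0.7]
grip_width: 0.256
gripper_force: 12.0
```

Emit:
step_arm(motion=[[[0.0003,0,0.0005],[0,0,0]],[[0.0005,0,0.0009],[0,0,0]],[[0.0005,0,0.0009],[0,0,0]],[[0.0005,0,0.0009],[0,0,0]]])

```text
time_s: 27.1
position: [0.6341, -0.077, 0.0703]
ee_rot: [0.021, 0.972, -0.005, 0.234]
wrist_force: [-0.0, -0.3, -0.6]
grip_width: 0.254
gripper_force: 12.0
```

Emit:
step_arm(motion=[[[0.0003,0,0.0005],[0,0,0]],[[0.0005,0,0.0009],[0,0,0]],[[0.0005,0,0.0009],[0,0,0]],[[0.0005,0,0.0009],[0,0,0]]])

```text
time_s: 27.5
position: [0.6341, -0.077, 0.0692]
ee_rot: [0.021, 0.972, -0.005, 0.234]
wrist_force: [0.1, -0.4, -0.0]
grip_width: 0.257
gripper_force: 12.0
```

Emit:
step_arm(motion=[[[0.0003,0,0.0005],[0,0,0]],[[0.0003,0,0.0005],[0,0,0]],[[0.0003,0,0.0005],[0,0,0]]])

```text
time_s: 27.8
position: [0.6342, -0.077, 0.0688]
ee_rot: [0.021, 0.972, -0.005, 0.234]
wrist_force: [-0.6, -0.5, -0.2]
grip_width: 0.254
gripper_force: 12.0
```

Emit:
step_arm(motion=[[[0.0003,0,0.0005],[0,0,0]],[[0.0003,0,0.0005],[0,0,0]],[[0.0003,0,0.0005],[0,0,0]]])

```text
time_s: 28.1
position: [0.6344, -0.077, 0.0686]
ee_rot: [0.021, 0.972, -0.005, 0.235]
wrist_force: [0.3, 0.7, 2.0]
grip_width: 0.255
gripper_force: 12.0
```

Emit:
step_arm(motion=[[[0.0003,0,0.0005],[0,0,0]],[[0.0003,0,0.0005],[0,0,0]],[[0.0003,0,0.0005],[0,0,0]]])

```text
time_s: 28.4
position: [0.6347, -0.0771, 0.0684]
ee_rot: [0.021, 0.972, -0.005, 0.235]
wrist_force: [-0.7, 1.0, 5.4]
grip_width: 0.256
gripper_force: 12.0
```

Emit:
step_arm(motion=[[[0,0,0],[0,0,0]],[[0,0,0],[0,0,0]],[[0,0,0],[0,0,0]],[[0,0,0],[0,0,0]],[[0,0,-0.002],[0,0,0]],[[0,0,-0.006],[0,0,0]],[[0,0,-0.013],[0,0,0]],[[0,0,-0.022],[0,0,0]],[[0,0,-0.034],[0,0,0]],[[0,0,-0.048],[0,0,0]],[[0,0,-0.062],[0,0,0]],[[0,0,-0.078],[0,0,0]],[[0,0,-0.094],[0,0,0]],[[0,0,-0.11],[0,0,0]],[[0,0,-0.125],[0,0,0]],[[0,0,-0.138],[0,0,0]],[[0,0,-0.145],[0,0,0]],[[0,0,-0.145],[0,0,0]]], grip=-0.2)

```text
time_s: 30.2
position: [0.568, -0.0742, 0.1981]
ee_rot: [0.021, 0.972, -0.005, 0.235]
wrist_force: [1.1, 0.2, -0.5]
grip_width: 0.398
gripper_force: 0.0
```

Emit:
step_arm(motion=[[[0.01,0,-0.01],[0,0,0]],[[0.03,0,-0.03],[0,0,0]],[[0.05,0,-0.04],[0,0,0]],[[0.07,0,-0.05],[0,0,0]],[[0.08,0,-0.05],[0,0,0]],[[0.08,0,-0.05],[0,0,0]],[[0.08,0,-0.05],[0,0,0]]])

```text
time_s: 30.9
position: [0.4746, -0.0702, 0.2046]
ee_rot: [0.021, 0.972, -0.005, 0.234]
wrist_force: [-0.1, -0.6, -0.1]
grip_width: 0.404
gripper_force: 0.0
```

Run:
```python
from go import *
rel()
im,d=read_camera("top");K,Rc,t=cal("top");P=cloud("top",d,K,Rc,t).reshape(-1,3)
q=P[(abs(P[:,0]-.64)<.03)&(abs(P[:,1]+.077)<.03)&(P[:,2]>.063)&(P[:,2]<.085)];print(len(q),np.percentile(q,[5,50,95],axis=0).round(3))
cv2.imwrite("pics/t7.png",cv2.resize(im[60:400,80:540,::-1],None,fx=1.7,fy=1.7,interpolation=cv2.INTER_CUBIC))
```

```text
t 30.9 pos [ 0.4746 -0.0702  0.2046] q [-0.23 -0.01  2.14  0.16  0.55 -1.87] vmax 0.021 F [-0.09 -0.63 -0.09] g 0.404 0.0 zt [ 0.455 -0.02  -0.89 ]
112 [[ 0.624 -0.085  0.065]
 [ 0.634 -0.075  0.073]
 [ 0.644 -0.066  0.075]]
```

View pics/t7.png

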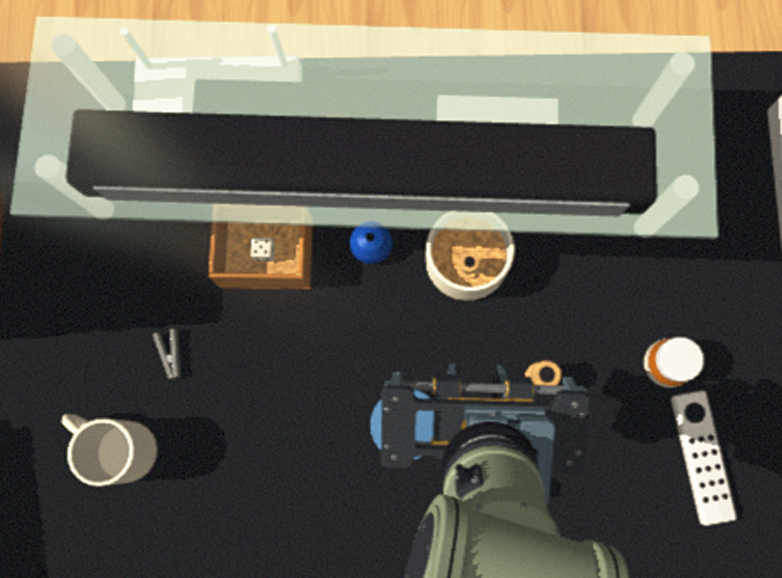

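The picture shows the die flat in the box (260,247) and the rook standing in the pot (470,260), with its crown top at 73 mm, which is 37 mm of cork plus 36 mm of rook. The bystanders in view are in place and the gripper is clear, so I'm handing in.

```bash
python3 -c "
from cell import *
print(close_job())"
```

```text
the job is handed in; nothing more can be done
None
```

The die is in the wooden box and the rook is in the ceramic pot. Each was lowered until the wrist force rose to about 5 N at the cork before I let go, and the job was handed in at about 31 s of the 56 s allowed.

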